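Start the loose cap of a stock bottle without cross-threading

TASK

The stock bottle under the clear shelf has its cap only lying loose on the thread. Draw the bottle out from under the shelf by the steel post of its sliding carrier until the carrier is at its stop, then start the cap properly without lifting it off: turn it backward (anticlockwise from above) under light pressure until you feel it drop into the thread, then forward about a quarter turn so the thread takes it. Finish with the gripper still holding the started cap level on the bottle, and leave the other things on the counter where they are.

Things in the scene. Friction and masses are not known exactly. Their poses are not given: they have to be found in the camera images.
- unit: Fixed slide unit: aluminium base 124 mm wide (x), 15 mm high, unit y -220 to +280 mm. Origin on the counter, under the bottle's axis when the carrier is fully in. Its y axis is the outward slide direction.
- shelf_edge (a point): Middle of the outer (+y) edge of the clear shelf's top, 137 mm above the counter. The shelf belongs to the unit: 240 mm wide in x, 270 mm deep from this edge to -y, 5 mm thick, legs at its corners; two cartons stand on its far half, to 187 mm above the counter.
- carrier (a joint): How far the sliding carrier, with the bottle fixed on it, is drawn out along the unit's +y, in m: 0 fully in (start), 0.14 at its outer stop. Friction about 3 N; it stays where it is left. The carrier is a grey plate 90 x 180 mm, its top 12 mm above the counter.
- handle (a point): Top centre of the upright steel post on the carrier: 18 mm diameter, 48 mm tall, top 60 mm above the counter, 130 mm from the bottle's axis on the unit's +y side, outside the shelf. The bottle is 72 mm in diameter, its shoulder 58 mm above the counter. Moves with the carrier.
- neck (a point): Point on the bottle's vertical axis at the level tops of its thread crests, 94 mm above the counter; moves with the carrier, axes parallel to the unit's. Three equal right-hand thread starts, 42 mm outer diameter, lead 25.5 mm, parted by gaps 34 deg wide with centres at 0, 120 and 240 deg about the axis from x.
- cap: White ribbed screw cap, 52 mm diameter, 30 mm tall, about 40 g, open below. Origin: centre of its lower rim; z up. Three inner lugs 14 deg wide at 0, 120, 240 deg from its x axis, undersides 1 mm above the rim. At the start the lugs lie on the crest tops, rim 1 mm below point neck, 28 to 68 deg clockwise of the lugs being over the gap centres.
- cap_top (a point): Centre of the cap's flat top; a small raised bar on it points along the cap's x axis. Turned anticlockwise by 18 to 58 deg (varies) while pushed down with a few N by the hand, the cap drops 7 to 8 mm, once its x axis is within 10 deg of the neck's; about 20 deg further back the lugs meet a stop. Turning forward, or to another gap, to make it drop is wrong.
- rim (a point): Centre of the bottle's mouth, 8 mm above point neck, hidden in the cap. After the drop, turned clockwise, the cap sinks with the thread about 6.4 mm per quarter turn, with some 2 mm of up and down play; the hand must follow it down or the thread binds. The cap bottoms on the rim only after some 130 deg.
- vial: Bystander: amber vial, 34 mm diameter, 70 mm tall; origin at the centre of its underside. Leave it alone.
- small_bottle: Bystander: small white bottle, 48 mm diameter, 95 mm tall; origin at the centre of its underside. Leave it alone.

How it is judged (in metres and radians):
On the way, in this order (a step that is already met when the one before it is completed fails the run):
1. carrier drawn out to its stop, the cap still lying on top of the thread (value of joint carrier above 0.13 m and z of cap in the frame of neck above -0.004 m and horizontal distance between cap and neck below 0.006 m), for 0.1 s.
2. cap turned backward and dropped into the thread, level (value of joint carrier above 0.125 m and z of cap in the frame of neck between -0.011 and -0.005 m and angle between the x axis of cap and the x axis of neck, either way round below 0.4 rad and horizontal distance between cap and neck below 0.004 m and angle between cap's own z axis and vertical below 0.1 rad), for 0.1 s.
At the end, for the whole second after the job is handed in: The carrier is out to within 15 mm of its stop; the cap is on the thread, its rim at least 9.5 mm below the crest tops and turned 57 to 123 deg forward of the middle of the gaps, within 4 mm of the bottle's axis and 0.1 rad of level, at rest, and the fingers still hold it with more than 2 N (value of joint carrier above 0.125 m and z of cap in the frame of neck below -0.0095 m and angle between the x axis of cap and the x axis of neck, either way round above 1 rad and horizontal distance between cap and neck below 0.004 m and angle between cap's own z axis and vertical below 0.1 rad and contact force between the fingers and cap above 2 N and linear speed of cap below 0.02 m/s and angular speed of cap below 0.2 rad/s); the arm keeps its last pose, push and grip.
It fails at once if a bystander was moved more than 30 mm (distance of any of vial, small_bottle from where it was at the start of the episode above 0.03 m).
It fails at once if the cap was lifted off the bottle (z of cap in the frame of neck above 0.015 m).
It also fails if it takes over 56 s, if anything falls off the work surface, if the arm or the gripper's body presses on something with over 40 N, if the wrist force passes 120 N, or if a joint passes its speed limit or range.

ROBOT

A 6-joint arm with a two-finger parallel gripper is mounted at the origin on the work surface. World frame = base frame: x ahead of the robot, y to its left, z up, the work surface at z = 0. Lengths are in mm, angles in rad, forces in N, time in s.
With the tool pointing down it reaches from about 225 to 875 mm from the base axis. Payload 3.4 kg.
Tool frame: the origin (TCP) lies midway between the tips of the shut fingers; the grasp point (between the pads) lies 19 mm behind it (bot.grip_point_offset is the distance from the TCP to the grasp point, in mm); z points along the fingers, y is the line along which they close (so a half turn about z gives the same grasp; the last joint's range is limited). The gripper opens to 85 mm and grips with 20 to 120 N. Pads are 22 mm wide; open, the fingers measure 114 mm over their backs; the gripper's body (76 mm by 85 mm) begins 54 mm behind the grasp point. The pads swing forward as they close: fully open they stand 13 mm farther back than shut.
Start: joints at [1.046, 0.276, 1.505, -0, 1.361, -0.121], TCP at [225.946, 528.783, 231.328] pointing down, gripper open.
Joint ranges: [-2.89, 2.89], [-0.75, 2.08], [0.22, 2.7], [-1.18, 4.32], [0.11, 2.71], [-2.7, 2.7]. Speed limits (rad/s): [2.57, 2.57, 3.14, 3.14, 3.14, 3.14].

INTERFACE

Orientations are given as a unit quaternion [w, x, y, z].
In Python, from bench import telemetry, capture, camera_params, bot, models gives the robot as it stands.
- The arm moves only by the shell command python3 -m jog 'ROWS' [OPENING] [FORCE]. ROWS is JSON, a list of rows, each a list of 4 numbers: the shift along the tool's x, y, z in mm, then the turn about the tool's z in degrees. In form: [[x, y, z, turn], ...]. A call has 1 to 8 rows; each row shifts and turns the commanded pose from where the row before left it, along the tool's axes as they then stand; what a row does not reach is not made up. A row lasts 1/8 s, in which the tool goes at most 62.5 mm and 10.7 degrees, less where a joint would pass 70% of its speed; a pose out of reach is approached as far as the arm can. A call is refused whole if a number of a shift passes 62.5 or a number of a turn 10.7, either way. A call with a gripper value outside its range is refused whole. OPENING is the opening, from -1 (shut) to 1 (fully open), set as the call begins (- or left out, the last holds). The fingers move at their own pace and stop on an object; FORCE is the grip in N (left out, the last holds). Time passes only in rows, so rows that do not move let the fingers close. It gives the time, the measured TCP pose, the force, the opening and the grip force at its end, in the units of the state.
- telemetry.read_state(): the state, without advancing time (a new reading comes with each control period).
- capture(name): name is "scene" or "top"; returns the picture (480x640x3 uint8, red, green, blue); there is no depth.
- camera_params(name): a dict with "fovy" (degrees; the focal length in pixels is half the picture's height over the tangent of half this angle, whatever the lens; pixels are square), "cx", "cy" (the principal point, pixels), "dist_coeffs" ([k1, k2, p1, p2, k3] as OpenCV has them; the pictures are not rectified), "R" (3x3) and "t" (3): a world point X has camera coordinates R X + t. Camera axes: x right, y down, z forward; pixel columns grow to the right and rows downward; lengths in mm; the calibration is good to about 2 mm. A picture is of the moment at which its call begins. camera_params takes no time and is no camera call.
- bot.hand_in(): hands the job in; it is judged then, once.
Trained networks look in the newest picture that a camera, given by its name, has taken for a name from the list of things; names that differ only in an ending like _2 or _b are one class to them, and where a whole thing is asked for, a point or a joint stands for the part that bears it (a point fixed in the world has none). Each returns a list of dicts, best first, with "score" (0 to 1); they miss things now and then, are a little off and sometimes report something else, mostly with a low value. They report only what shows in the picture. A call takes as long as a camera call.
- models.find_in(camera, name): "rect" ([left, top, right, bottom] in pixels, round what is visible of it).
- models.outline_of(camera, name): "region" (480x640 bool, what is visible of it) and "rect" ([left, top, right, bottom] in pixels, round what is visible of it).
- models.pinpoint(camera, name): "at" ([row, column] in pixels: a listed point, or the origin of a listed thing).
The state is a dict: "time": time; "joints": joint angles; "joint_vel": joint speeds; "effort": joint torques, N m; "tcp_pos": TCP position; "tcp_rot": TCP orientation; "ft_force": force on the tool from outside, world axes, zero at the start; "moment": the same for the moment, N m; "gripper_width": finger opening in mm; "grip_force": force on a finger pad.
Only numpy, scipy, OpenCV 4.12 (cv2) and the standard library are available. Lean on these libraries where they do the work, as an engineer would, in place of code of your own. Each camera call takes 0.05 s, during which the arm holds its last target. There are 200 camera calls.

## Working session

There is one attempt and no reset: what is moved stays moved. The work goes in short steps, Python scripts to look and compute and a shell command to move; the robot and the scene stay as the last step left them, time stands still between calls to the robot, and variables do not carry over. Pictures are saved under pics/ and viewed, at most 10 in all, crops included, and the job is handed in when it is done.

```bash
mkdir -p pics; cat > h.py <<'E'
import numpy as np, cv2
from bench import telemetry, capture, camera_params, bot, models
def ray(cam,px):
    p=camera_params(cam); f=240/np.tan(np.radians(p["fovy"])/2)
    K=np.array([[f,0,p["cx"]],[0,f,p["cy"]],[0,0,1.]])
    n=cv2.undistortPoints(np.array([[px]],float),K,np.array(p["dist_coeffs"],float))[0,0]
    R=np.array(p["R"]);t=np.array(p["t"]).ravel()
    return -R.T@t, R.T@np.array([n[0],n[1],1.])
def atz(cam,px,z):
    o,d=ray(cam,px); return o+d*(z-o[2])/d[2]
def proj(cam,X):
    p=camera_params(cam); f=240/np.tan(np.radians(p["fovy"])/2)
    K=np.array([[f,0,p["cx"]],[0,f,p["cy"]],[0,0,1.]])
    R=np.array(p["R"]);t=np.array(p["t"],float).ravel()
    return cv2.projectPoints(np.atleast_2d(np.array(X,float)),cv2.Rodrigues(R)[0],t,K,np.array(p["dist_coeffs"],float))[0][:,0]
E
python3 - <<'E'
from h import *
for c in("scene","top"):
    im=capture(c); cv2.imwrite(f"pics/{c}0.png",im[:,:,::-1])
    print(c,ray(c,(320,240)))
    for n,z in(("shelf_edge",137),("handle",60),("cap_top",123),("neck",94),("unit",0),("vial",0),("small_bottle",0)):
        for r in models.pinpoint(c,n)[:2]:
            a=r["at"]; print(c,n,round(r["score"],2),np.round(a),atz(c,(a[1],a[0]),z).round(1))
s=telemetry.read_state();print(s)
E
```

```text
scene (array([1124.05885349,  504.29263144,  579.13167842]), array([-0.6788809 , -0.48001712, -0.55580478]))
scene shelf_edge 0.82 [213. 257.] [573.6 -39.6 137. ]
scene handle 0.57 [252. 298.] [551.5  42.1  60. ]
scene cap_top 0.61 [212. 245.] [567.1 -80.  123. ]
scene neck 0.7 [226. 240.] [578.6 -86.7  94. ]
scene unit 0.68 [225. 240.] [ 470.6 -205.8    0. ]
scene unit 0.6 [263. 250.] [578.1 -74.3   0. ]
scene vial 0.7 [294. 450.] [433.4 332.7   0. ]
scene small_bottle 0.6 [375. 394.] [676.6 330.2   0. ]
top (array([491.47611614, 112.18660044, 827.52457612]), array([ 0.08909346, -0.02835022, -0.99562463]))
top shelf_edge 0.88 [228. 418.] [573.8 -51.5 137. ]
top handle 0.55 [237. 352.] [566.5  38.9  60. ]
top unit 0.72 [238. 421.] [572.8 -89.2   0. ]
top vial 0.67 [312. 179.] [435.9 328.3   0. ]
top small_bottle 0.59 [172. 184.] [679.9 329.5   0. ]
{'time': 0.8, 'joints': array([ 1.04602539e+00,  2.75856204e-01,  1.50487482e+00, -7.95756894e-06,
        1.36071233e+00, -1.21011480e-01]), 'joint_vel': array([ 0.00042448, -0.00125829, -0.00069747,  0.00066415,  0.00074604,
        0.00049427]), 'effort': array([ 4.41367256e-04, -4.16590941e+01, -2.46091121e+01,  2.25749509e-04,
       -2.02095748e-05,  1.11166423e-05]), 'tcp_pos': array([225.93717078, 528.79066735, 231.36306429]), 'tcp_rot': array([2.73768479e-05, 2.00510426e-01, 9.79691565e-01, 6.95557094e-05]), 'ft_force': array([ 0.16706299, -0.82147251, -0.33874177]), 'moment': array([-0.03524881,  0.00436985, -0.00712422]), 'grip_force': 0.0, 'gripper_width': 85.51528024935403}
```

View pics/scene0.png

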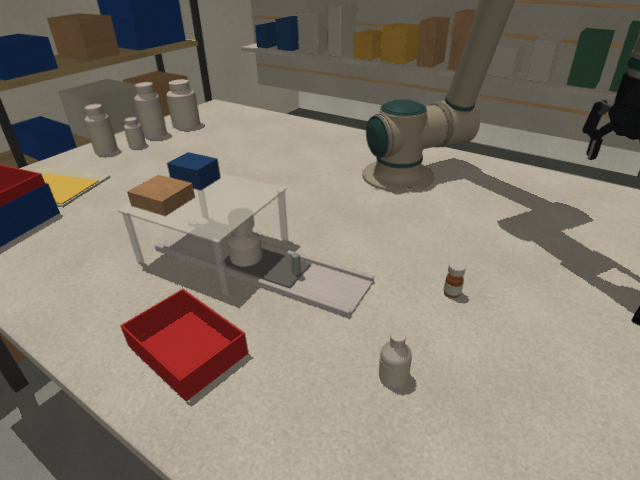

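View pics/top0.png

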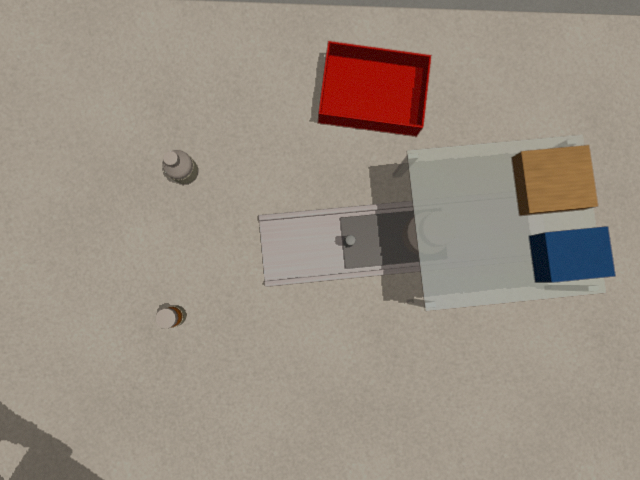

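The scene view shows the bottle under the shelf, the post at about (296,262), the vial at (455,280) and the small bottle at (396,362). In the top view the post is at (350,239), the unit's outer corners are at (260,215) and (266,285), and the shelf's edge corners are at (408,152) and (427,308).

```bash
python3 - <<'E'
from h import *
A=atz("top",(260,215),15);B=atz("top",(266,285),15);C=atz("top",(408,152),137);D=atz("top",(427,308),137)
print(A,B,np.linalg.norm(A-B),C,D,np.linalg.norm(C-D))
for u,v in((A,B),(C,D)):
    e=(u-v);print("x-dir deg",np.degrees(np.arctan2(e[1],e[0])))
end=(A+B)/2; sh=(C+D)/2
print("end",end,"shelf",sh)
h=atz("top",(349,240),60);print("handle",h)
d=end-h;print("dir end-h",np.degrees(np.arctan2(d[1],d[0])),np.linalg.norm(d[:2]),"expect 150")
d=end-sh;print("dir end-sh",np.degrees(np.arctan2(d[1],d[0])))
r=models.outline_of("top","handle");print([(x["score"],x["rect"]) for x in r[:2]])
r=models.outline_of("scene","handle");print([(x["score"],x["rect"]) for x in r[:2]])
for z in(60,):print("scene post",atz("scene",(296.5,252),z))
im=cv2.imread("pics/top0.png");c=cv2.resize(im[190:300,240:450],None,fx=3.8,fy=3.8,interpolation=cv2.INTER_CUBIC);cv2.imwrite("pics/c1.png",c)
E
```

```text
[605.12455237 193.2892951   15.        ] [485.27189092 179.47412598  15.        ] 120.64625710608377 [688.31025455 -36.55718103 137.        ] [457.37730473 -65.18669966 137.        ] 232.7008307896009
x-dir deg 6.5753472642174025
x-dir deg 7.06708817873612
end [545.19822164 186.38171054  15.        ] shelf [572.84377964 -50.87194034 137.        ]
handle [561.20698767  43.05297079  60.        ]
dir end-h 96.37310273740599 144.21999940692714 expect 150
dir end-sh 96.64631606494115
[(0.63, [339.8, 210.3, 419.1, 270.2])]
[(0.61, [226.2, 228.9, 308.6, 285.0])]
scene post [552.93075764  40.63660272  60.        ]
```

View pics/c1.png

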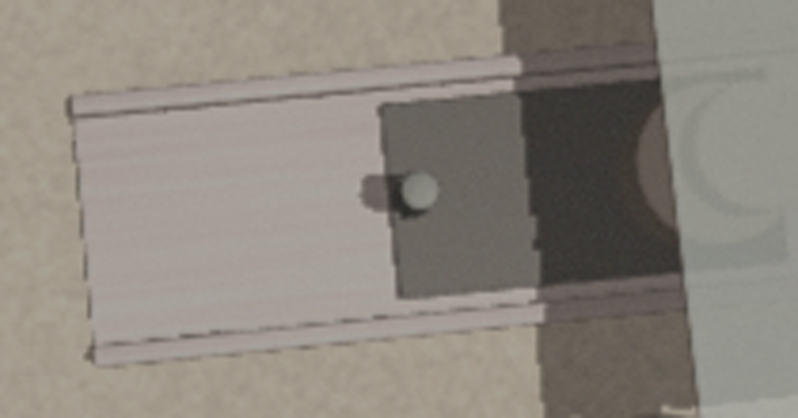

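Crop: post top centre is at about px (350.5,240), giving roughly (560,41) with the unit at about 6.7° yaw. I'll align the tool's y with the slide and go above the post.

```bash
python3 -m jog '[[0,0,0,-10],[0,0,0,-10],[0,0,0,-9.9],[-27.5,-52.4,0,0],[-27.5,-52.4,0,0],[-27.5,-52.4,0,0],[-27.5,-52.4,0,0],[-27.5,-52.4,0,0]]' 1 60
python3 -m jog '[[-27.5,-52.4,0,0],[-27.5,-52.4,0,0],[-27.5,-52.4,0,0],[-27.5,-52.4,0,0],[-27.5,-52.4,0,0],[0,0,0,0]]'
python3 - <<'E'
from h import *
s=telemetry.read_state();print(s["tcp_rot"],s["time"],s["joints"])
im=capture("top"); cv2.imwrite("pics/t1.png",im[150:330,250:490][:,:,::-1].repeat(3,0).repeat(3,1))
im=capture("scene"); 
c=im[170:320,200:360][:,:,::-1];cv2.imwrite("pics/s1.png",cv2.resize(c,None,fx=4,fy=4,interpolation=cv2.INTER_CUBIC))
E
```

```text
time: 1.9
tcp_pos: [394.3, 283.3, 231.6]
tcp_rot: [0.001, -0.059, 0.998, 0.0]
ft_force: [0.1, 0.4, 0.2]
gripper_width: 85.5
grip_force: 0.0
time: 2.65
tcp_pos: [563.1, 37.1, 230.8]
tcp_rot: [0.0, -0.056, 0.998, -0.001]
ft_force: [-0.7, 0.7, -0.3]
gripper_width: 85.7
grip_force: 0.0
[ 4.74224251e-04 -5.64538245e-02  9.98404846e-01 -7.10762188e-04] 2.65 [-5.66711588e-02  2.59628800e-01  1.52920731e+00 -1.33732364e-03
  1.35165384e+00 -1.74014523e+00]
```

View pics/s1.png

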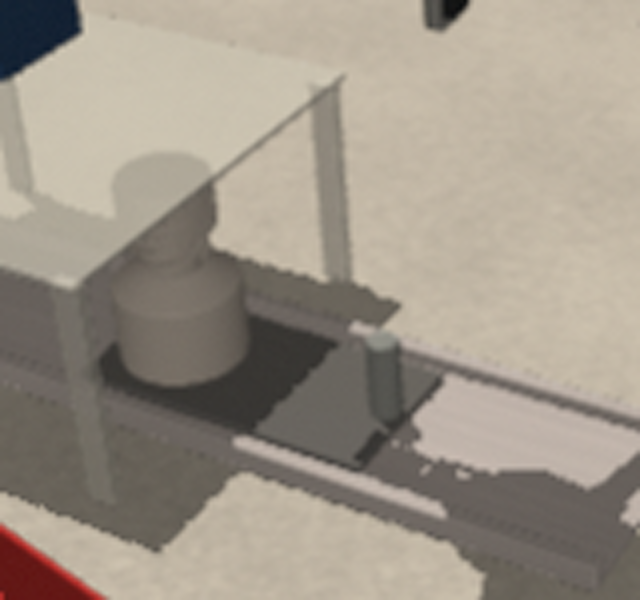

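Post top centre in the close scene view is at full-image px (296,255), and the path down to it is clear.

```bash
python3 - <<'E'
from h import *
h=atz("scene",(295.9,255),60);print(h)
o1,d1=ray("scene",(295.9,255));o2,d2=ray("top",(350.5,240))
A=np.c_[d1,-d2];s=np.linalg.lstsq(A,o2-o1,rcond=None)[0];print(o1+s[0]*d1,o2+s[1]*d2)
print(proj("scene",[560,41,60]),proj("top",[560,41,60]))
E
```

```text
[562.04260582  46.00216759  60.        ]
[559.2303081   43.70890787  57.40229426] [561.45118749  40.40789246  57.91209474]
[[294.55651589 253.72923847]] [[350.2460233  240.76529562]]
```

```bash
python3 -m jog '[[1,6,50,0],[0,0,50,0],[0,0,50,0],[0,0,50,0],[0,0,4,0],[0,0,0,0]]' 1 60
python3 -m jog '[[0,0,0,0],[0,0,0,0],[0,0,0,0],[0,0,0,0],[0,0,0,0],[0,0,0,0]]' -1 60
```

```text
time: 3.5
tcp_pos: [559.7, 47.6, 28.5]
tcp_rot: [0.001, -0.06, 0.998, 0.0]
ft_force: [-0.1, 0.2, 1.4]
gripper_width: 85.3
grip_force: 0.0
time: 4.25
tcp_pos: [559.6, 46.0, 28.3]
tcp_rot: [0.001, -0.059, 0.998, -0.0]
ft_force: [-0.7, -1.0, 5.1]
gripper_width: 16.6
grip_force: 58.3
```

```bash
python3 -m jog '[[0,2,0,0],[0,4,0,0],[0,7,0,0],[0,10,0,0],[0,12,0,0],[0,12,0,0],[0,12,0,0],[0,12,0,0]]'
python3 -m jog '[[0,12,0,0],[0,12,0,0],[0,12,0,0],[0,10,0,0],[0,7,0,0],[0,5,0,0],[0,3,0,0],[0,2,0,0]]'
python3 -m jog '[[0,2,0,0],[0,1,0,0],[0,1,0,0],[0,0,0,0]]'
```

```text
time: 5.25
tcp_pos: [551.4, 116.4, 28.3]
tcp_rot: [0.001, -0.059, 0.998, -0.001]
ft_force: [-0.9, -4.1, 5.9]
gripper_width: 16.8
grip_force: 58.4
time: 6.25
tcp_pos: [544.0, 179.1, 28.3]
tcp_rot: [0.001, -0.059, 0.998, -0.001]
ft_force: [0.3, -2.8, 5.6]
gripper_width: 16.1
grip_force: 58.4
time: 6.75
tcp_pos: [543.6, 181.6, 28.2]
tcp_rot: [0.001, -0.06, 0.998, -0.002]
ft_force: [0.4, -6.2, 5.4]
gripper_width: 16.6
grip_force: 58.6
```

```bash
python3 -m jog '[[0,2,0,0],[0,2,0,0],[0,0,0,0]]'
```

```text
time: 7.12
tcp_pos: [543.6, 181.7, 28.2]
tcp_rot: [0.001, -0.061, 0.998, -0.005]
ft_force: [2.0, -19.5, 6.5]
gripper_width: 16.3
grip_force: 59.2
```

```bash
python3 -m jog '[[0,-4,0,0],[0,0,0,0],[0,0,0,0],[0,0,0,0],[0,0,0,0]]' 1 60
python3 -m jog '[[0,0,20,0]]' >/dev/null 2>&1 <<< '' && true; true
```

```text
time: 7.75
tcp_pos: [542.7, 184.1, 27.3]
tcp_rot: [-0.0, -0.059, 0.998, 0.0]
ft_force: [0.3, -0.3, -0.1]
gripper_width: 85.4
grip_force: 0.0
```

I sent that second command by mistake: it moved the tool 20 mm down, not up. I'll check the state before going on.

```bash
python3 -c "
from h import *
s=telemetry.read_state();print({k:np.round(s[k],2) for k in s})"
```

```text
{'time': np.float64(7.88), 'joints': array([ 0.21,  0.48,  1.81,  0.  ,  0.85, -1.48]), 'joint_vel': array([-0.  ,  0.22,  0.18, -0.  , -0.37, -0.  ]), 'effort': array([ 1.200e-01, -4.819e+01, -1.763e+01,  1.000e-02,  3.800e-01,
        0.000e+00]), 'tcp_pos': array([544.32, 184.33,   8.44]), 'tcp_rot': array([ 0.  , -0.06,  1.  ,  0.  ]), 'ft_force': array([-0.12,  0.38, -0.39]), 'moment': array([-0.  , -0.05, -0.04]), 'grip_force': np.float64(0.0), 'gripper_width': np.float64(85.45)}
```

No contact occurred: force is about 0 and nothing was touched. I'll raise straight up, clear the view and look.

```bash
python3 -m jog '[[0,0,-30,0],[0,0,-50,0],[0,0,-50,0],[0,0,-50,0],[0,0,-30,0],[0,40,0,0],[0,40,0,0],[0,40,0,0]]'
python3 - <<'E'
from h import *
T=[];
for c in("scene","top"):
    im=capture(c)[:,:,::-1]; 
    p=proj(c,[558.8,52.6,123])[0].astype(int);print(c,p)
    x0,y0=p[0]-40,p[1]-36
    T.append(cv2.resize(im[y0:y0+72,x0:x0+80],None,fx=5,fy=5,interpolation=cv2.INTER_CUBIC));print(x0,y0)
    for n,z in(("cap_top",123),("neck",94),("handle",60)):
        for r in models.pinpoint(c,n)[:1]:
            a=r["at"]; print(c,n,round(r["score"],2),np.round(a,1),atz(c,(a[1],a[0]),z).round(1))
cv2.imwrite("pics/p2.png",np.hstack(T))
E
```

```text
time: 8.88
tcp_pos: [528.4, 304.1, 217.5]
tcp_rot: [0.0, -0.059, 0.998, 0.0]
ft_force: [0.5, 0.2, 0.1]
gripper_width: 85.5
grip_force: 0.0
scene [298 229]
258 193
scene cap_top 0.81 [228.1 299.8] [554.   53.3 123. ]
scene neck 0.76 [243.1 300.5] [561.7  59.2  94. ]
scene handle 0.76 [269.8 359.2] [533.9 178.4  60. ]
top [346 237]
306 201
top cap_top 0.68 [237.2 345.9] [559.6  53.4 123. ]
top neck 0.92 [235.7 346.1] [564.7  50.7  94. ]
top handle 0.93 [246.  264.3] [548.4 180.3  60. ]
```

View pics/p2.png

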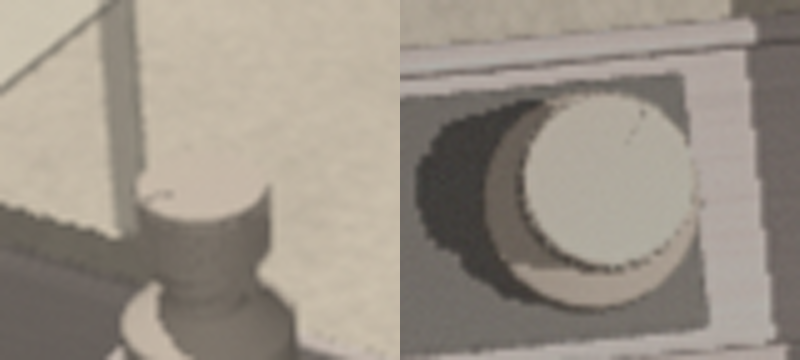

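Both crops show the cap still seated on the neck. In the top crop its centre is at full px (347.5,237) and a faint bar lies up and to the right of centre, near (353,227). I'll enhance that.

```bash
python3 - <<'E'
from h import *
print(atz("top",(347.4,236.9),123))
im=np.mean([capture("top").astype(float) for _ in range(6)],0)
g=im.mean(2)[214:260,325:371]
lo,hi=np.percentile(g[10:36,10:36],[1,99]);print(lo,hi)
g=np.clip((g-lo+8)/(hi-lo+16)*255,0,255).astype(np.uint8)
cv2.imwrite("pics/p3.png",cv2.resize(g,None,fx=12,fy=12,interpolation=cv2.INTER_NEAREST))
E
```

```text
[560.08822887  51.19397013 123.        ]
134.15277777777777 169.33333333333334
```

View pics/p3.png

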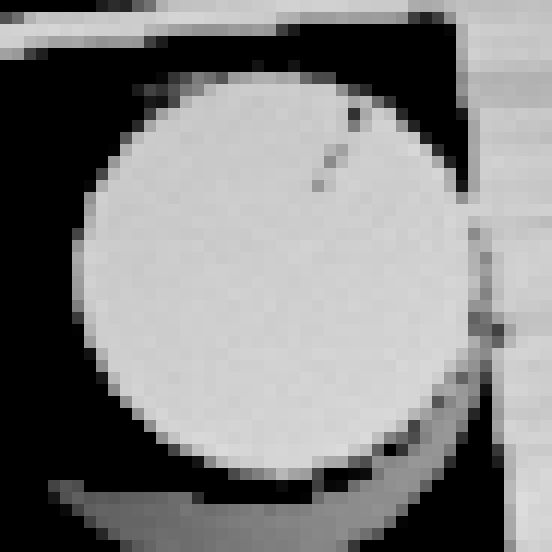

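The bar's shadow runs from (318,185) to (357,112) about disc centre (277,272), an image heading of about -26.5°. That puts the cap about 32° clockwise of the neck's x, inside the stated 28–68°. I'll move above the cap at about (559.3,52.3).

```bash
python3 -m jog '[[0,-50.7,0,0],[0,-50.7,0,0],[0,-50.7,0,0],[0,-50.7,0,0],[-1.2,-50.9,0,0],[0,0,0,10],[0,0,0,10],[0,0,0,10]]' 1 35
python3 -m jog '[[0,0,0,0],[0,0,0,0]]'; python3 -c "
from h import *
s=telemetry.read_state();print(s['tcp_pos'],s['tcp_rot'],s['joints'],s['ft_force'])"
```

```text
time: 10.58
tcp_pos: [559.7, 50.6, 217.4]
tcp_rot: [0.0, 0.205, 0.979, 0.0]
ft_force: [0.9, -0.3, -1.1]
gripper_width: 85.4
grip_force: 0.0
time: 10.82
tcp_pos: [559.7, 51.1, 217.3]
tcp_rot: [0.0, 0.2, 0.98, 0.0]
ft_force: [0.1, 0.2, -1.1]
gripper_width: 85.1
grip_force: 0.0
[559.73079915  51.05660326 217.34920008] [5.03470063e-05 2.00200118e-01 9.79755024e-01 4.65206496e-05] [-3.28757511e-02  2.64561891e-01  1.55633017e+00  7.72200220e-05
  1.32058571e+00 -1.20056685e+00] [ 0.1284525   0.21230104 -1.10936359]
```

```bash
python3 -m jog '[[0.8,1,45,0],[0,0,45,0],[0,0,25,0],[0,0,12,0],[0,0,4,0],[0,0,0,0]]' 
python3 -m jog '[[0,0,0,0],[0,0,0,0],[0,0,0,0],[0,0,0,0],[0,0,0,0]]' -1 35
```

```text
time: 11.58
tcp_pos: [560.1, 52.3, 87.0]
tcp_rot: [0.001, 0.201, 0.98, 0.0]
ft_force: [-0.0, -0.7, 0.2]
gripper_width: 85.5
grip_force: 0.0
time: 12.2
tcp_pos: [560.0, 52.3, 87.3]
tcp_rot: [0.001, 0.201, 0.98, 0.0]
ft_force: [-0.2, -0.3, 5.9]
gripper_width: 51.5
grip_force: 36.0
```

```bash
python3 -m jog '[[0,0,0.3,-4],[0,0,0,-5],[0,0,0,-5],[0,0,0,-5],[0,0,0,0]]'
python3 -m jog '[[0,0,0,-3],[0,0,0,-2],[0,0,0,0]]'
```

```text
time: 12.82
tcp_pos: [560.7, 52.3, 87.2]
tcp_rot: [0.002, 0.037, 0.999, 0.0]
ft_force: [0.1, -0.8, 6.1]
gripper_width: 51.8
grip_force: 36.1
time: 13.2
tcp_pos: [560.6, 52.3, 87.1]
tcp_rot: [0.002, -0.007, 1.0, 0.0]
ft_force: [-0.2, 0.1, 5.4]
gripper_width: 51.7
grip_force: 36.0
```

```bash
python3 -m jog '[[0,0,0,-3],[0,0,0,-3],[0,0,0,0]]'
python3 -m jog '[[0,0,0,-2],[0,0,0.5,0],[0,0,0,0]]'
```

```text
time: 13.58
tcp_pos: [559.8, 52.5, 86.1]
tcp_rot: [0.001, -0.059, 0.998, 0.0]
ft_force: [0.3, 0.7, 0.7]
gripper_width: 51.1
grip_force: 36.5
time: 13.95
tcp_pos: [559.1, 52.3, 85.2]
tcp_rot: [-0.0, -0.076, 0.997, 0.0]
ft_force: [0.3, 1.1, 0.0]
gripper_width: 51.5
grip_force: 36.5
```

The contact force vanished between 24° and 30°: that is the drop. I'll follow it down.

```bash
python3 -m jog '[[0,0,1,-2],[0,0,1,-1],[0,0,1,0],[0,0,1,0],[0,0,0,0]]'
python3 -m jog '[[0,0,1,0],[0,0,0.7,0],[0,0,0,0]]'
```

```text
time: 14.58
tcp_pos: [559.3, 52.3, 81.4]
tcp_rot: [-0.0, -0.102, 0.995, 0.0]
ft_force: [0.5, 0.8, -1.1]
gripper_width: 51.1
grip_force: 36.5
time: 14.95
tcp_pos: [559.4, 52.3, 79.8]
tcp_rot: [-0.0, -0.102, 0.995, 0.0]
ft_force: [-0.2, -0.8, -1.8]
gripper_width: 51.7
grip_force: 36.5
```

```bash
python3 -m jog '[[0,0,0.5,0],[0,0,0,0]]'
python3 -m jog '[[0,0,0.5,0],[0,0,0,0]]'
```

```text
time: 15.2
tcp_pos: [559.5, 52.3, 79.6]
tcp_rot: [0.0, -0.102, 0.995, 0.0]
ft_force: [-0.7, -0.4, 1.6]
gripper_width: 51.5
grip_force: 36.7
time: 15.45
tcp_pos: [559.5, 52.3, 79.4]
tcp_rot: [0.0, -0.102, 0.995, -0.0]
ft_force: [-0.7, 0.0, 5.5]
gripper_width: 51.2
grip_force: 37.0
```

```bash
python3 -m jog '[[0,0,-0.6,0],[0,0,0.3,5],[0,0,0.5,7],[0,0,0,0]]'
python3 -m jog '[[0,0,0.5,7],[0,0,0.5,7],[0,0,0,0]]'
```

```text
time: 15.95
tcp_pos: [559.7, 52.3, 78.6]
tcp_rot: [0.0, 0.001, 1.0, 0.0]
ft_force: [0.0, 0.3, 1.7]
gripper_width: 51.3
grip_force: 36.7
time: 16.32
tcp_pos: [559.5, 52.3, 77.6]
tcp_rot: [0.0, 0.122, 0.992, 0.0]
ft_force: [0.1, 0.5, 2.4]
gripper_width: 51.3
grip_force: 36.7
```

```bash
python3 -m jog '[[0,0,0.5,7],[0,0,0.5,7],[0,0,0.5,7],[0,0,0,0]]'
python3 -m jog '[[0,0,0.5,7],[0,0,0.5,7],[0,0,0.5,7],[0,0,0,0]]'
```

```text
time: 16.82
tcp_pos: [559.6, 52.3, 76.1]
tcp_rot: [0.0, 0.301, 0.954, 0.0]
ft_force: [-0.4, -0.3, 2.9]
gripper_width: 51.7
grip_force: 36.7
time: 17.32
tcp_pos: [559.7, 52.3, 74.6]
tcp_rot: [0.0, 0.469, 0.883, 0.0]
ft_force: [0.0, -0.5, 2.1]
gripper_width: 51.1
grip_force: 36.7
```

```bash
python3 -m jog '[[0,0,0.5,7],[0,0,0.5,7],[0,0,0.5,7],[0,0,0,0],[0,0,0,0]]'
```

```text
time: 17.95
tcp_pos: [559.6, 52.4, 73.2]
tcp_rot: [0.0, 0.623, 0.782, 0.0]
ft_force: [-0.4, 1.4, 2.3]
gripper_width: 51.2
grip_force: 36.7
```

```bash
python3 - <<'E'
from h import *
im=np.mean([capture("scene").astype(float) for _ in range(4)],0)[:,:,::-1]
cv2.imwrite("pics/f.png",cv2.resize(im[180:290,240:380].astype(np.uint8),None,fx=5,fy=5,interpolation=cv2.INTER_CUBIC))
s=telemetry.read_state();print(s["ft_force"],s["joint_vel"])
E
```

```text
[ 0.9222767  -0.01511393  2.11886336] [-0.00068078  0.00162626 -0.00057136  0.00033469 -0.00020951  0.00634383]
```

View pics/f.png

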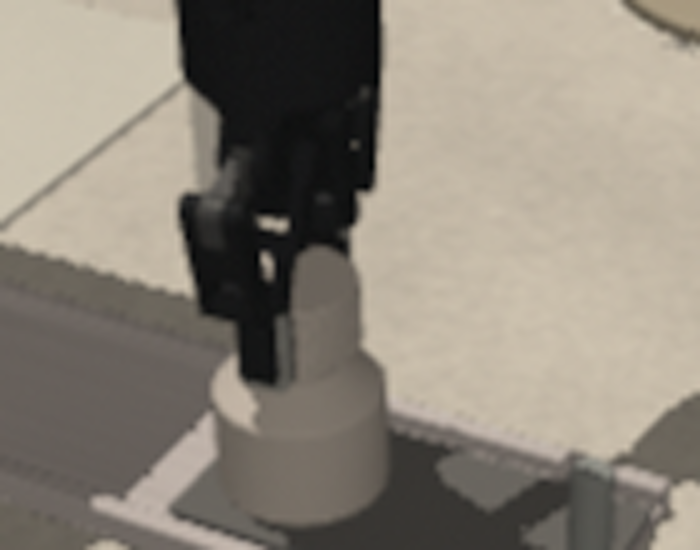

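The view shows the cap low on the bottle near crop (325,310), level and held by the fingers, with the carrier out. Handing in.

```bash
python3 -c "
from bench import bot
print(bot.hand_in())"
```

```text
the job is handed in; nothing more can be done
None
```

I handed the job in at about 18 s with the carrier at its stop; the cap dropped after about 28° backward, was centred at 35°, then turned 89° forward and sank 6 mm, and the gripper still holds it at about 37 N. The hand-in gave no verdict; I once jogged 20 mm down by mistake at the post, but touched nothing.

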